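Sweep the balance weights through the gate

TASK

Three flat steel balance discs lie loose on the deck of the white sorting tray. With the fingers, push them along the deck, one at a time and in any order, through the gate in the fence so that each drops into the collecting slot behind it; do not pick up or lift a disc. Leave the knobbed weight standing where it is on the tray, do not disturb the label roll, the timer and the marker pen, and finish with the arm clear.

Things in the scene. Friction and masses are not known exactly. Their poses are not given: they have to be found in the camera images.
- tray: white sorting tray, fixed, 252 x 250 mm. Origin on the worktop under it; x: sweeping direction, from the open back edge (x = -130 mm) to gate and slot; y left, z up. Flat deck 70 mm above the worktop, x = -130 to 32 mm, where it drops sharply into the slot. Side fences 20 mm above the deck, inner faces at y = +-120 mm, x = -118 to 32 mm; none at the back
- gate (a point): middle of the gate, at deck height on the deck's edge; tray's axes. Cross fence of steel, 8 mm thick, 20 mm above the deck, stands from here to +8 mm in x across the whole width; gate gap 48 mm (y = +-24 mm). From each gate post a guide wing, 4 mm thick, as high as the fence, flares back over the deck at 45 degrees to x = -21, y = +-47 mm from here
- slot (a point): on the floor of the collecting slot, an open pocket behind the fence, 64 mm deep below the deck; from the fence (x = -52) to x = 24 mm and y = +-72 mm from here, and its floor runs on 50 mm under the deck, whose plate is 8 mm thick there; its walls stand 20 mm above the deck. A disc pushed until its middle is past the deck's edge tips and drops in; how it lies there does not matter
- weight_a: one of three identical flat discs of dark steel (centrifuge balance weights), 34 mm across, 10 mm thick, 50 g nominal, small black centre mark on top; starts flat on the deck, 60 to 105 mm short of the gate. Origin: centre of its underside, z up
- weight_b: one of three identical flat discs of dark steel (centrifuge balance weights), 34 mm across, 10 mm thick, 50 g nominal, small black centre mark on top; starts flat on the deck, 60 to 105 mm short of the gate. Origin: centre of its underside, z up
- weight_c: one of three identical flat discs of dark steel (centrifuge balance weights), 34 mm across, 10 mm thick, 50 g nominal, small black centre mark on top; starts flat on the deck, 60 to 105 mm short of the gate. Origin: centre of its underside, z up
- knob_weight: small dark steel weight with a knob on top, 26 mm across, 40 mm high, 90 g, standing loose on the deck near one side fence, beside the left guide wing (+y of the tray); to be left alone. Origin: centre of its foot
- label_roll: roll of white labels, 66 mm across, 26 mm high, lying on the worktop to the left of the tray; to be left alone. Origin: centre of its underside
- timer: white bench timer, 39 x 68 x 62 mm high, on the worktop to the right of the tray; to be left alone. Origin: centre of its underside
- marker: marker pen, 12 x 133 x 13 mm, lying along its y axis on the worktop well to the right; to be left alone. Origin: centre of its underside
Mind the look-alikes: they are no part of the job. Leave any purple or red look-alike of the weight_c alone.

How it is judged:
By the outcome, as a careful person would: the job done as asked, in the order asked, and still so for the second after the job is handed in, with the robot touching nothing.
It also fails if it takes over 67 s, if anything falls off the work surface, if the arm or the gripper's body presses on something with over 40 N, if the wrist force passes 120 N, or if a joint passes its speed limit or range.

ROBOT

A 6-joint arm with a two-finger parallel gripper is mounted at the origin on a cart in front of the work surface, level with it; the furniture and walls round the work are solid. World frame = base frame: x ahead of the robot, y to its left, z up, the work surface at z = 0. Lengths are in m, angles in degrees, forces in N, time in s.
With the tool pointing down it reaches from about 0.375 to 0.9 m from the base axis. Payload 3.1 kg.
Tool frame: the origin (TCP) lies between the finger pads; the fingertips stand 11 mm ahead of it and the grasp point (between the pads) lies 8 mm behind it; z points along the fingers, y is the line along which they close (so a half turn about z gives the same grasp; the last joint's range is limited). The gripper opens to 87 mm and grips with 3 to 60 N. Pads are 19 mm wide; open, the fingers measure 117 mm over their backs; the gripper's body (75 mm by 190 mm) begins 51 mm behind the grasp point.
Start: joints at [-78.868, 30.224, 82.088, -0, 67.689, -10.227], TCP at [0.228, -0.582, 0.234] pointing down, gripper open.
Joint ranges: [-176.69, 176.69], [-43.24, 126.21], [12.49, 139.97], [-82, 262], [0, 151.66], [-163.58, 163.58]. Speed limits (degrees/s): [159.86, 159.86, 180, 180, 180, 180].

INTERFACE

Orientations are given as a 3x3 rotation matrix whose columns are the frame's x, y, z axes.
In Python, from rig import bot, viewer, workorder, nets gives the robot as it stands. The module is installed in compiled form; this text tells all that it offers.
- The arm moves only by the tool move_arm, never from a script. Its argument "increments" is a list of rows, each a list of 7 numbers: the shift along the tool's x, y, z normalised to -1 to 1, where 1 is 0.3 m, then the turn, a rotation vector about the tool's x, y, z normalised to -1 to 1, where 1 is pi rad, then the opening, from 0 (shut) to 1 (fully open). In form: [[tx, ty, tz, wx, wy, wz, grip], ...]. A call has 1 to 10 rows; each row is the pose to reach, as a shift and turn from the pose commanded when the call began, along the tool's axes at that moment, turning the shorter way round; what a row does not reach only later rows make up. A row lasts 1/12 s, in which the tool goes at most 41.7 mm and 7.16 degrees, less where a joint would pass 70% of its speed; a pose out of reach is approached as far as the arm can. A call with a number of a shift or a turn outside -1 to 1 is refused whole. A call with a gripper value outside its range is refused whole. The fingers move at their own pace and stop on an object; the grip force is fixed at half the most. Time passes only in rows, so rows that repeat a pose let the fingers close. It gives the time, the measured TCP pose, the force, the opening and the grip force at its end, in the units of the state.
- bot.read_state(): the state, without advancing time (a new reading comes with each control period).
- viewer.capture(name): name is "side" or "top"; returns a dict with "image" (400x640x3 uint8, blue, green, red), "K" (3x3 intrinsics, pixels), "dist" ([k1, k2, p1, p2, k3] as OpenCV has them; the pictures are not rectified), "eye" and "orientation" of the camera in the world. Camera axes: x right, y up, looking along -z (the intrinsics and any distortion apply to the point x, -y, -z); pixel columns grow to the right and rows downward; lengths in m; the calibration is good to about 2 mm. A picture is of the moment at which its call begins. There is no depth.
- workorder.hand_in(): hands the job in; it is judged then, once.
Trained networks look in the newest picture that a camera, given by its name, has taken for a name from the list of things; names that differ only in an ending like _2 or _b are one class to them, and where a whole thing is asked for, a point or a joint stands for the part that bears it (a point fixed in the world has none). Each returns a list of dicts, best first, with "conf" (0 to 1); they miss things now and then, are a little off and sometimes report something else, mostly with a low value. They report only what shows in the picture. A call takes as long as a camera call. They do not tell look-alikes from the thing itself.
- nets.find_in(camera, thing): "location" ([column, row] in pixels, amid what is visible of it).
The state is a dict: "time_s": time; "joint_positions": joint angles; "qvel": joint speeds; "tau": joint torques, N m; "position": TCP position; "tcp_rot": TCP orientation; "force": force on the tool from outside, world axes, zero at the start; "moment": the same for the moment, N m; "opening": opening from 0.0 (shut) to 1.0 (fully open); "grasp_force": force on a finger pad.
Only numpy, scipy, OpenCV 4.12 (cv2) and the standard library are available. Lean on these libraries where they do the work, as an engineer would, in place of code of your own. Each camera call takes 0.05 s, during which the arm holds its last target. There are 200 camera calls.

## Working session

There is one attempt and no reset: what is moved stays moved. The work goes in short steps, Python scripts to look and compute and a tool call to move; the robot and the scene stay as the last step left them, time stands still between calls to the robot, and variables do not carry over. Pictures are saved under pics/ and viewed, at most 10 in all, crops included, and the job is handed in when it is done.

Besides the shell and the picture viewer there is one more tool, called after ">>>" as name(argument=value, ...) on one line, values as JSON. move_arm: Moves the arm, as the interface text tells. Its arguments: {"type":"object","properties":{"increments":{"type":"array"}},"required":["increments"]}

```bash
mkdir -p pics; cat > h.py <<'E'
import numpy as np, cv2
from rig import bot, viewer, workorder, nets
def cap(n,name=None):
    c=viewer.capture(n)
    if name: cv2.imwrite(f'pics/{name}.png',c['image'])
    return c
def px2w(c,uv,z):
    K=np.array(c['K'],float);d=np.array(c['dist'],float)
    p=cv2.undistortPoints(np.array(uv,float).reshape(-1,1,2),K,d).reshape(-1,2)
    R=np.array(c['orientation']);e=np.array(c['eye'])
    r=np.c_[p[:,0],-p[:,1],-np.ones(len(p))]@R.T
    return e+r*((z-e[2])/r[:,2])[:,None]
def w2px(c,P):
    R=np.array(c['orientation']);e=np.array(c['eye'])
    q=(np.atleast_2d(P)-e)@R; q=q*[1,-1,-1]
    return cv2.projectPoints(q,np.zeros(3),np.zeros(3),np.array(c['K'],float),np.array(c['dist'],float))[0].reshape(-1,2)
E
python3 - <<'E'
from h import *
for n in('top','side'):
    c=cap(n,n+'0'); print(n,c['eye'],np.round(c['orientation'],3).tolist(),c['K'][0])
    for t in('weight_a','knob_weight','tray','gate','slot','label_roll','timer','marker'):
        print(t,[(np.round(r['location'],1).tolist(),round(r['conf'],2)) for r in nets.find_in(n,t)])
print(bot.read_state())
E
```

```text
top [ 0.41245681 -0.04244659  1.45286588] [[-0.022, 0.995, -0.098], [-1.0, -0.021, 0.019], [0.017, 0.098, 0.995]] [441.25073641   0.         315.53804464]
weight_a [([269.8, 207.7], 0.48), ([236.2, 148.0], 0.44), ([220.0, 257.2], 0.39)]
knob_weight [([240.0, 181.6], 0.59), ([268.9, 207.4], 0.17)]
tray [([268.8, 202.5], 0.86)]
gate [([268.1, 201.2], 0.84)]
slot [([269.7, 200.2], 0.65)]
label_roll [([211.9, 211.0], 0.85)]
timer [([324.4, 239.5], 0.55)]
marker [([271.6, 196.9], 0.57)]
side [0.5838294  0.87969784 0.74038769] [[-1.0, -0.027, 0.005], [0.02, -0.588, 0.809], [-0.019, 0.809, 0.588]] [481.98492975   0.         310.88363295]
weight_a [([331.4, 216.4], 0.62), ([412.0, 307.9], 0.54), ([325.0, 248.7], 0.53), ([329.3, 228.5], 0.5)]
knob_weight [([303.5, 252.8], 0.45), ([326.7, 241.6], 0.3)]
tray [([320.7, 243.0], 0.66), ([341.8, 315.7], 0.4)]
gate [([323.3, 241.0], 0.68)]
slot [([323.7, 241.1], 0.74)]
label_roll [([339.1, 315.4], 0.83), ([368.2, 185.4], 0.19)]
timer [([300.2, 253.6], 0.67), ([370.2, 186.3], 0.54)]
marker []
{'time_s': 0.9, 'joint_positions': array([-7.88674177e+01,  3.02204928e+01,  8.20871495e+01,  9.23633379e-05,
        6.76879277e+01, -1.02259322e+01]), 'qvel': array([-0.09366198,  0.03886057, -0.10180778, -0.08711396, -0.10014388,
       -0.0198462 ]), 'tau': array([-2.13741355e-04, -4.39994574e+01, -1.76988262e+01,  6.33071596e-02,
        5.03934338e-02, -2.71845607e-05]), 'position': array([ 0.22766655, -0.58204959,  0.23358379]), 'tcp_rot': array([[ 9.31319987e-01,  3.64201978e-01,  1.63917763e-05],
       [ 3.64201978e-01, -9.31319984e-01, -7.55748139e-05],
       [-1.22585079e-05,  7.63542521e-05, -9.99999997e-01]]), 'force': array([ 0.42389007,  0.81145054, -0.62559155]), 'moment': array([ 0.01367722, -0.01741737,  0.01030927]), 'grasp_force': 0.0, 'opening': 0.9974230290091939}
```

View pics/top0.png

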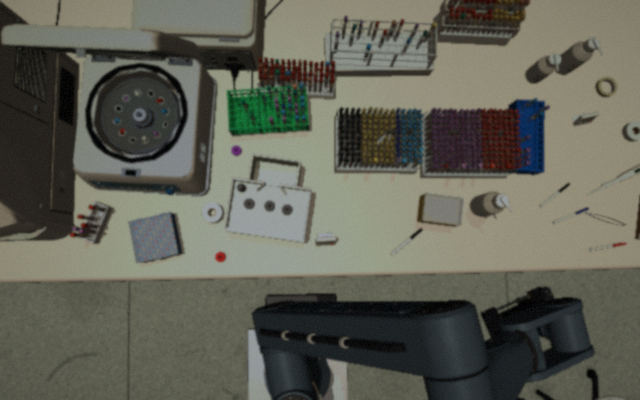

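View pics/side0.png

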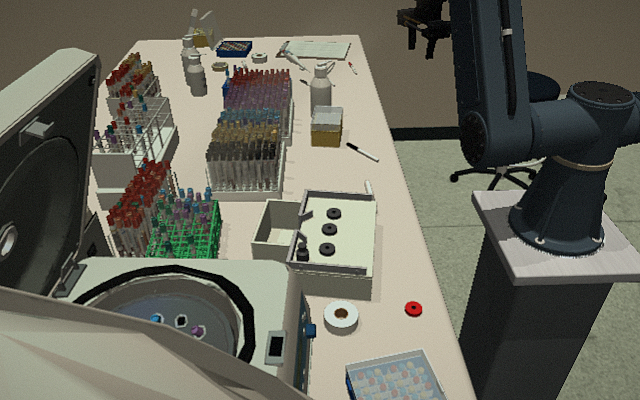

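The top view shows three dark discs on the deck at about (249,204), (269,207) and (287,209), with the knob weight at (242,187). The gate and slot face away from the robot at about (275,172). The look-alikes, purple at (236,151) and red at (220,257), are off the tray. The side view agrees, with discs at (333,213), (330,229) and (327,249) and the knob at (303,253).

```bash
python3 - <<'E'
from h import *
a=cv2.imread('pics/top0.png')[145:250,205:345]; b=cv2.imread('pics/side0.png')[180:305,240:390]
a=cv2.resize(a,(560,420)[:2] if 0 else None,fx=5,fy=5,interpolation=cv2.INTER_CUBIC) if 0 else cv2.resize(a,None,fx=5,fy=5,interpolation=cv2.INTER_CUBIC)
b=cv2.resize(b,None,fx=4.5,fy=4.5,interpolation=cv2.INTER_CUBIC)
cv2.imwrite('pics/topc.png',a);cv2.imwrite('pics/sidec.png',b)
E
```

```text
(no output)
```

View pics/topc.png

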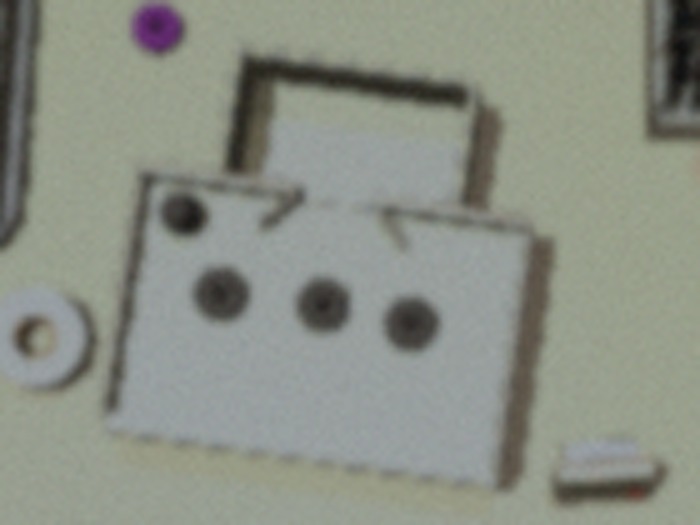

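View pics/sidec.png

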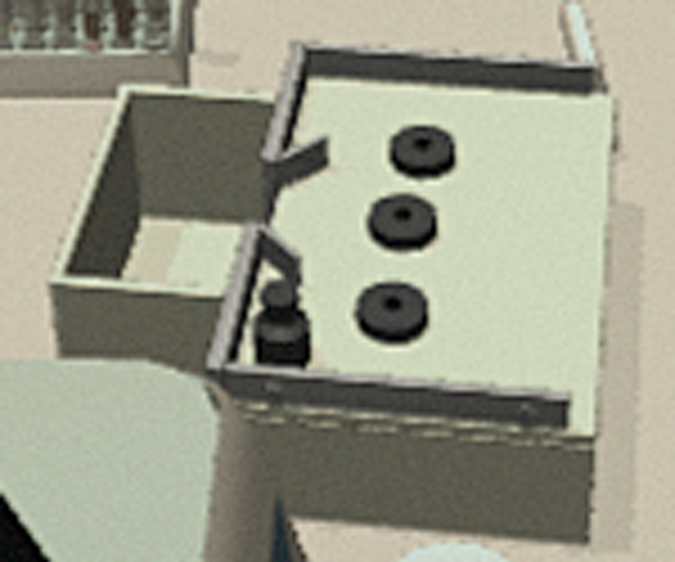

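```bash
cat > fit.py <<'E'
from h import *
from scipy.optimize import least_squares
T=cap('top');S=cap('side')
tp=lambda u,v:((u+.5)/5-.5+205,(v+.5)/5-.5+145)
sp=lambda u,v:((u+.5)/4.5-.5+240,(v+.5)/4.5-.5+180)
L=[(T,tp(108,430),(-.130,.125,.07)),(T,tp(497,487),(-.130,-.125,.07)),(T,tp(146,175),(.04,.125,.09)),(T,tp(533,230),(.04,-.125,.09)),
(T,tp(265,226),(.011,.047,.09)),(T,tp(405,247),(.011,-.047,.09)),
(S,sp(595,437),(-.130,.125,.07)),(S,sp(612,92),(-.130,-.125,.07)),(S,sp(212,368),(.04,.125,.09)),(S,sp(297,45),(.04,-.125,.09)),
(S,sp(300,262),(.011,.047,.09)),(S,sp(328,140),(.011,-.047,.09))]
def W(p,q):
    c,s=np.cos(p[2]),np.sin(p[2]); return np.array([p[0]+c*q[0]-s*q[1],p[1]+s*q[0]+c*q[1],q[2]])
f=lambda p:np.concatenate([w2px(c,W(p,q))[0]-np.array(uv) for c,uv,q in L])
r=least_squares(f,[.5,.05,-.1],loss='soft_l1');p=r.x
print('tray',p[:2],np.degrees(p[2]));print(np.round(f(p).reshape(-1,2),1).tolist())
def loc(P): 
    d=np.asarray(P)[:2]-p[:2];c,s=np.cos(p[2]),np.sin(p[2]);return np.round([c*d[0]+s*d[1],-s*d[0]+c*d[1]],4)
for n,t,s in(('L',(221,290),(394,303)),('M',(323,302),(403,215)),('R',(411,322),(423,143)),):
    a=px2w(T,[tp(*t)],.08)[0];b=px2w(S,[sp(*s)],.08)[0];print(n,np.round(a,4),np.round(b,4),loc(a),loc(b))
a=px2w(T,[tp(183,215)],.09)[0];b=px2w(S,[sp(282,356)],.075)[0];print('knob',loc(a),loc(b))
a=px2w(T,[tp(42,335)],.026)[0];print('roll',loc(a));a=px2w(T,[tp(600,450)],.062)[0];print('timer',loc(a))
E
python3 fit.py
```

```text
tray [0.57221457 0.07203148] -9.223901836291363
[[-1.2, 1.0], [0.3, 0.8], [-1.3, -2.3], [0.7, -2.1], [-1.8, 0.1], [0.1, 0.1], [0.9, -0.3], [1.1, 0.5], [-1.0, 0.1], [-0.7, -0.8], [-0.0, -1.1], [0.0, -1.2]]
L [0.5524 0.14   0.08  ] [0.5483 0.1388 0.08  ] [-0.0304  0.0639] [-0.0343  0.062 ]
M [0.5436 0.0764 0.08  ] [0.541  0.0759 0.08  ] [-0.0289 -0.0002] [-0.0314 -0.0011]
R [0.5299 0.0218 0.08  ] [0.5282 0.0198 0.08  ] [-0.0337 -0.0564] [-0.0351 -0.0586]
knob [0.0118 0.093 ] [0.0119 0.0976]
roll [-0.0713  0.1821]
timer [-0.0957 -0.1847]
```

```bash
cat > g.py <<'E'
import sys
from h import *
from scipy.spatial.transform import Rotation as Ro
TX,TY,TH=.5722,.0720,np.radians(-9.22)
c,s=np.cos(TH),np.sin(TH)
def where():
    st=bot.read_state();P=st['position'];d=P[:2]-[TX,TY]
    print('t',round(st['time_s'],2),'tray xy',np.round([c*d[0]+s*d[1],-s*d[0]+c*d[1]],4),'z',round(P[2],4),'open',round(st['opening'],3),'F',np.round(st['force'],1))
    return st
def goto(x,y,z):
    st=bot.read_state();R=np.array(st['tcp_rot']);P=np.array([TX+c*x-s*y,TY+s*x+c*y,z])
    D=np.array([[c,s,0],[s,-c,0],[0,0,-1]])
    print('goal',np.round(P,4),'tool shift',np.round(R.T@(P-st['position'])/.3,4),'rot',np.round(Ro.from_matrix(R.T@D).as_rotvec()/np.pi,4))
if __name__=='__main__': where(); goto(*map(float,sys.argv[1:4]))
E
python3 g.py -.085 0 .2
```

```text
t 1.0 tray xy [-0.2353 -0.7008] z 0.2335 open 1.003 F [ 0.5 -0.4 -0.1]
goal [0.4883 0.0856 0.2   ] tool shift [ 1.6197 -1.7563  0.1118] rot [-0.      0.      0.1699]
```

>>> move_arm(increments=[[0.81, -0.88, 0, 0, 0, 0.17, 0.16], [0.81, -0.88, 0, 0, 0, 0.17, 0.16], [0.81, -0.88, 0, 0, 0, 0.17, 0.16], [0.81, -0.88, 0, 0, 0, 0.17, 0.16], [0.81, -0.88, 0, 0, 0, 0.17, 0.16], [0.81, -0.88, 0, 0, 0, 0.17, 0.16], [0.81, -0.88, 0, 0, 0, 0.17, 0.16], [0.81, -0.88, 0, 0, 0, 0.17, 0.16], [0.81, -0.88, 0, 0, 0, 0.17, 0.16], [0.81, -0.88, 0, 0, 0, 0.17, 0.16]])

```text
time_s: 1.83
position: [0.3579, -0.2423, 0.2335]
tcp_rot: [[0.988, -0.156, -0.001], [-0.156, -0.988, 0.003], [-0.002, -0.003, -1.0]]
force: [-0.3, 0.1, 0.1]
opening: 0.325
grasp_force: 0.0
```

```bash
python3 g.py -.085 0 .15
```

```text
t 1.83 tray xy [-0.1612 -0.3446] z 0.2335 open 0.325 F [-0.3  0.1  0.1]
goal [0.4883 0.0856 0.15  ] tool shift [ 0.2598 -1.1466  0.2818] rot [-0.001   0.0005  0.0015]
```

>>> move_arm(increments=[[0.25, -1, 0, 0, 0, 0, 0.16], [0.25, -1, 0, 0, 0, 0, 0.16], [0.25, -1, 0, 0, 0, 0, 0.16], [0.25, -1, 0, 0, 0, 0, 0.16], [0.25, -1, 0, 0, 0, 0, 0.16], [0.25, -1, 0, 0, 0, 0, 0.16], [0.25, -1, 0, 0, 0, 0, 0.16], [0.25, -1, 0, 0, 0, 0, 0.16], [0.25, -1, 0, 0, 0, 0, 0.16], [0.25, -1, 0, 0, 0, 0, 0.16]])

```text
time_s: 2.67
position: [0.4805, 0.0365, 0.2335]
tcp_rot: [[0.987, -0.158, 0.0], [-0.158, -0.987, -0.001], [0.0, 0.001, -1.0]]
force: [-0.3, 0.1, -0.1]
opening: 0.161
grasp_force: 0.0
```

```bash
python3 g.py -.085 0 .13
```

```text
t 2.67 tray xy [-0.0848 -0.0497] z 0.2335 open 0.161 F [-0.3  0.1 -0.1]
goal [0.4883 0.0856 0.13  ] tool shift [-0.0004 -0.1659  0.345 ] rot [ 0.0002 -0.0001  0.0007]
```

>>> move_arm(increments=[[0, -0.16, 0.34, 0, 0, 0, 0.16], [0, -0.16, 0.34, 0, 0, 0, 0.16], [0, -0.16, 0.34, 0, 0, 0, 0.16], [0, -0.16, 0.34, 0, 0, 0, 0.16], [0, -0.16, 0.34, 0, 0, 0, 0.16]])

```text
time_s: 3.08
position: [0.4868, 0.0825, 0.1306]
tcp_rot: [[0.987, -0.161, -0.004], [-0.161, -0.987, -0.0], [-0.004, 0.001, -1.0]]
force: [-0.1, 0.5, 0.2]
opening: 0.163
grasp_force: 0.0
```

```bash
python3 - <<'E'
from g import *
where()
T=cap('top');S=cap('side')
a=cv2.resize(T['image'][145:250,205:345],None,fx=4,fy=4,interpolation=cv2.INTER_CUBIC);b=cv2.resize(S['image'][170:310,240:390],None,fx=4,fy=4,interpolation=cv2.INTER_CUBIC)
b=b[:,:]; cv2.imwrite('pics/s1.png',b); 
E
python3 g.py -.085 0 .085
```

```text
t 3.08 tray xy [-0.086  -0.0034] z 0.1306 open 0.163 F [-0.1  0.5  0.2]
t 3.18 tray xy [-0.0839 -0.0033] z 0.1328 open 0.158 F [0.2 0.3 0.2]
goal [0.4883 0.0856 0.085 ] tool shift [-0.0039 -0.0109  0.1592] rot [ 0.0001 -0.0008 -0.0006]
```

View pics/s1.png

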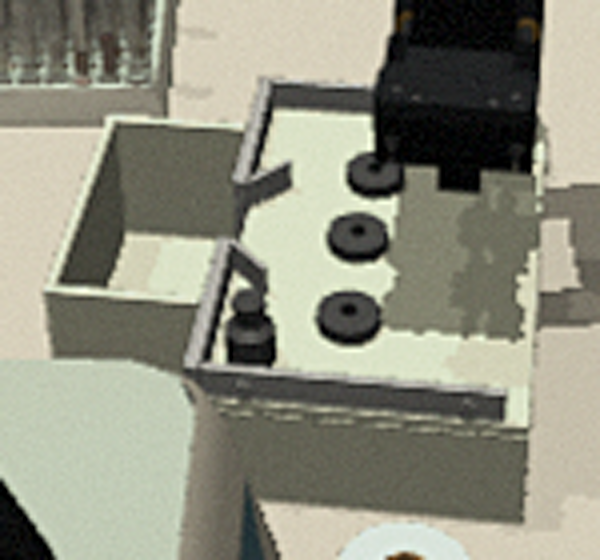

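The fingers are just above the deck behind the middle disc at (357,237) in the crop, and nothing has been disturbed.

>>> move_arm(increments=[[0, -0.009, 0.08, 0, 0, 0, 0.16], [0, -0.009, 0.157, 0, 0, 0, 0.16], [0, -0.009, 0.157, 0, 0, 0, 0.16], [0, -0.009, 0.157, 0, 0, 0, 0.16], [0.02, -0.009, 0.157, 0, 0, 0, 0.16], [0.04, -0.009, 0.157, 0, 0, 0, 0.16], [0.06, -0.009, 0.157, 0, 0, 0, 0.16], [0.08, -0.009, 0.157, 0, 0, 0, 0.16], [0.1, -0.009, 0.157, 0, 0, 0, 0.16], [0.12, -0.009, 0.157, 0, 0, 0, 0.16]])

```text
time_s: 4.02
position: [0.5241, 0.0806, 0.0848]
tcp_rot: [[0.987, -0.161, -0.0], [-0.161, -0.987, 0.0], [-0.0, 0.0, -1.0]]
force: [-2.2, 0.1, 0.4]
opening: 0.166
grasp_force: 0.6
```

```bash
python3 g.py .016 0 .0855
```

```text
t 4.02 tray xy [-0.0488  0.0008] z 0.0848 open 0.166 F [-2.2  0.1  0.4]
goal [0.588  0.0694 0.0855] tool shift [ 0.2161  0.0026 -0.0025] rot [ 0.      0.0001 -0.0001]
```

>>> move_arm(increments=[[0.02, 0, 0, 0, 0, 0, 0.16], [0.04, 0, 0, 0, 0, 0, 0.16], [0.06, 0, 0, 0, 0, 0, 0.16], [0.08, 0, 0, 0, 0, 0, 0.16], [0.1, 0, 0, 0, 0, 0, 0.16], [0.12, 0, 0, 0, 0, 0, 0.16], [0.14, 0, 0, 0, 0, 0, 0.16], [0.165, 0, 0, 0, 0, 0, 0.16], [0.19, 0, 0, 0, 0, 0, 0.16], [0.2, 0, 0, 0, 0, 0, 0.16]])

```text
time_s: 4.85
position: [0.5849, 0.0707, 0.0846]
tcp_rot: [[0.987, -0.161, 0.002], [-0.161, -0.987, -0.0], [0.002, -0.0, -1.0]]
force: [-0.9, 0.2, 1.4]
opening: 0.162
grasp_force: 0.6
```

```bash
python3 - <<'E'
from g import *
where()
S=cap('side')
b=cv2.resize(S['image'][170:310,240:390],None,fx=4,fy=4,interpolation=cv2.INTER_CUBIC)
cv2.imwrite('pics/s2.png',b)
E
```

```text
t 4.85 tray xy [0.0127 0.0007] z 0.0846 open 0.162 F [-0.9  0.2  1.4]
```

View pics/s2.png

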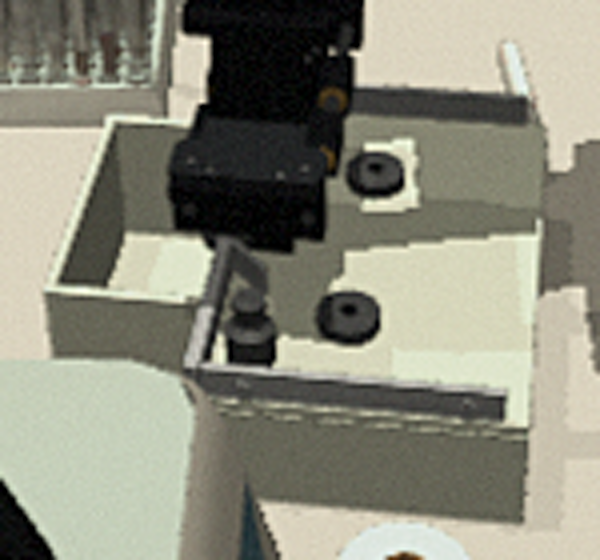

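>>> move_arm(increments=[[0.012, 0, 0, 0, 0, 0, 0.16], [0.022, 0, 0, 0, 0, 0, 0.16], [0.022, 0, 0, 0, 0, 0, 0.16], [-0.05, 0, 0, 0, 0, 0, 0.16], [-0.1, 0, -0.05, 0, 0, 0, 0.16], [-0.15, 0, -0.15, 0, 0, 0, 0.2], [-0.15, 0, -0.2, 0, 0, 0, 0.55], [-0.15, -0.1, -0.2, 0, 0, 0, 0.55], [-0.15, -0.205, -0.2, 0, 0, 0, 0.55], [-0.15, -0.205, -0.2, 0, 0, 0, 0.55]])

```text
time_s: 5.73
position: [0.5494, 0.143, 0.1455]
tcp_rot: [[0.987, -0.158, 0.004], [-0.158, -0.987, 0.002], [0.003, -0.003, -1.0]]
force: [0.3, -0.6, -0.3]
opening: 0.416
grasp_force: 0.0
```

```bash
python3 g.py -.033 .063 .0855; python3 - <<'E'
from g import *
S=cap('side');cap('top','t3')
b=cv2.resize(S['image'][170:310,240:390],None,fx=4,fy=4,interpolation=cv2.INTER_CUBIC)
cv2.imwrite('pics/s3.png',b)
E
```

```text
t 5.73 tray xy [-0.0339  0.0664] z 0.1455 open 0.416 F [ 0.3 -0.6 -0.3]
goal [0.5497 0.1395 0.0855] tool shift [0.0023 0.0119 0.1999] rot [-0.0009 -0.001   0.0008]
```

View pics/s3.png

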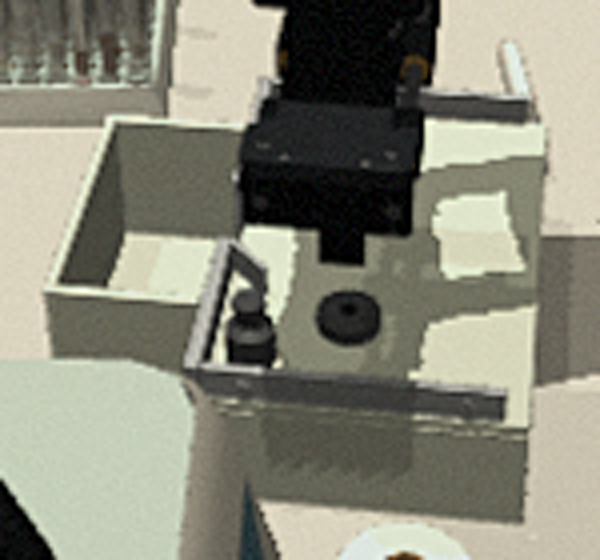

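The middle disc has left the deck, presumably into the slot, which I will verify. The left disc sits at (348,317) in the crop with the open fingers above it and the knob untouched.

>>> move_arm(increments=[[0, 0.01, 0.1, 0, 0, 0, 0.55], [0, 0.01, 0.2, 0, 0, 0, 0.55], [0, 0.01, 0.2, 0, 0, 0, 0.55], [0, 0.01, 0.2, 0, 0, 0, 0.42], [0, 0.01, 0.2, 0, 0, 0, 0.42], [0, 0.03, 0.2, 0, 0, 0, 0.42], [0, 0.05, 0.2, 0, 0, 0, 0.42], [0, 0.07, 0.2, 0, 0, 0, 0.42], [0, 0.09, 0.2, 0, 0, 0, 0.42], [0, 0.11, 0.2, 0, 0, 0, 0.42]])

```text
time_s: 6.67
position: [0.5429, 0.1055, 0.0846]
tcp_rot: [[0.987, -0.161, 0.0], [-0.161, -0.987, -0.0], [0.0, -0.0, -1.0]]
force: [-0.4, 0.2, -0.1]
opening: 0.421
grasp_force: 0.2
```

```bash
python3 g.py -.033 .002 .0855
```

```text
t 6.67 tray xy [-0.0343  0.0284] z 0.0846 open 0.421 F [-0.4  0.2 -0.1]
goal [0.5399 0.0793 0.0855] tool shift [ 0.0043  0.088  -0.0029] rot [-0.     -0.     -0.0003]
```

Continue to y≈0.002, then open and lift; back off, and look.

>>> move_arm(increments=[[0, 0.02, 0, 0, 0, 0, 0.42], [0, 0.04, 0, 0, 0, 0, 0.42], [0, 0.06, 0, 0, 0, 0, 0.42], [0, 0.085, 0, 0, 0, 0, 0.42], [0, 0.085, 0, 0, 0, 0, 0.42], [0, 0.08, 0, 0, 0, 0, 0.44], [0, 0.08, -0.1, 0, 0, 0, 0.44], [0, 0.08, -0.2, 0, 0, 0, 0.3], [-0.1, 0.08, -0.2, 0, 0, 0, 0.16], [-0.2, 0.08, -0.2, 0, 0, 0, 0.16]])

```text
time_s: 7.5
position: [0.4828, 0.0923, 0.1463]
tcp_rot: [[0.987, -0.161, 0.007], [-0.161, -0.987, -0.0], [0.007, -0.001, -1.0]]
force: [-0.7, -0.0, -0.6]
opening: 0.291
grasp_force: 0.0
```

```bash
python3 - <<'E'
from g import *
where()
S=cap('side');T=cap('top')
b=cv2.resize(S['image'][170:310,240:390],None,fx=4,fy=4,interpolation=cv2.INTER_CUBIC)
cv2.imwrite('pics/s4.png',b)
E
python3 g.py -.085 .002 .0855
```

```text
t 7.5 tray xy [-0.0915  0.0057] z 0.1463 open 0.291 F [-0.7 -0.  -0.6]
t 7.6 tray xy [-0.1013  0.0054] z 0.1441 open 0.212 F [-0.8 -0.1 -0.6]
goal [0.4886 0.0876 0.0855] tool shift [0.0559 0.0112 0.195 ] rot [0.0003 0.0029 0.0004]
```

View pics/s4.png

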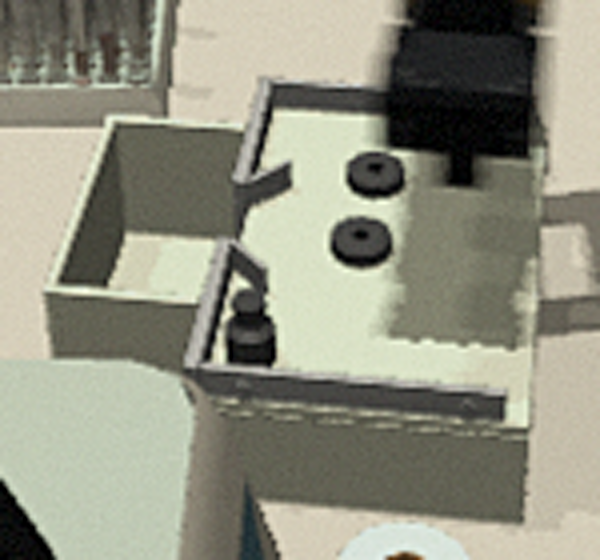

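The left disc is now in line with the gate at (361,240) in the crop, the right disc is still at (376,173), and the knob is unmoved. I lower behind it and push.

>>> move_arm(increments=[[0.03, 0.005, 0.1, 0, 0, 0, 0.16], [0.03, 0.005, 0.2, 0, 0, 0, 0.16], [0.03, 0.005, 0.2, 0, 0, 0, 0.16], [0.03, 0.005, 0.2, 0, 0, 0, 0.16], [0.05, 0.005, 0.2, 0, 0, 0, 0.16], [0.07, 0.005, 0.2, 0, 0, 0, 0.16], [0.09, 0.005, 0.2, 0, 0, 0, 0.16], [0.11, 0.005, 0.2, 0, 0, 0, 0.16], [0.13, 0.005, 0.2, 0, 0, 0, 0.16], [0.15, 0.005, 0.2, 0, 0, 0, 0.16]])

```text
time_s: 8.43
position: [0.5247, 0.0835, 0.0847]
tcp_rot: [[0.987, -0.161, -0.0], [-0.161, -0.987, 0.0], [-0.0, -0.0, -1.0]]
force: [-1.1, 0.3, 0.6]
opening: 0.16
grasp_force: 0.4
```

```bash
python3 g.py .013 0 .0855
```

```text
t 8.43 tray xy [-0.0487  0.0037] z 0.0847 open 0.16 F [-1.1  0.3  0.6]
goal [0.585  0.0699 0.0855] tool shift [ 0.2057  0.0124 -0.0027] rot [-0.      0.     -0.0001]
```

>>> move_arm(increments=[[0.02, 0.002, 0, 0, 0, 0, 0.16], [0.04, 0.004, 0, 0, 0, 0, 0.16], [0.06, 0.006, 0, 0, 0, 0, 0.16], [0.08, 0.008, 0, 0, 0, 0, 0.16], [0.1, 0.01, 0, 0, 0, 0, 0.16], [0.12, 0.01, 0, 0, 0, 0, 0.16], [0.145, 0.01, 0, 0, 0, 0, 0.16], [0.17, 0.01, 0, 0, 0, 0, 0.16], [0.195, 0.01, 0, 0, 0, 0, 0.16], [0.22, 0.01, 0, 0, 0, 0, 0.16]])

```text
time_s: 9.27
position: [0.5898, 0.0699, 0.0845]
tcp_rot: [[0.987, -0.161, 0.0], [-0.161, -0.987, -0.0], [0.0, -0.0, -1.0]]
force: [-0.2, -0.3, 0.5]
opening: 0.158
grasp_force: 0.2
```

```bash
python3 g.py -.033 -.058 .1455
```

```text
t 9.27 tray xy [0.0177 0.0007] z 0.0845 open 0.158 F [-0.2 -0.3  0.5]
goal [0.5303 0.02   0.1455] tool shift [-0.1688  0.1959 -0.2035] rot [-0.     -0.0001 -0.0001]
```

>>> move_arm(increments=[[0, 0, 0, 0, 0, 0, 0.16], [-0.05, 0, 0, 0, 0, 0, 0.16], [-0.1, 0, -0.05, 0, 0, 0, 0.16], [-0.175, 0, -0.15, 0, 0, 0, 0.2], [-0.175, 0, -0.2, 0, 0, 0, 0.55], [-0.175, 0.1, -0.2, 0, 0, 0, 0.55], [-0.175, 0.195, -0.2, 0, 0, 0, 0.55], [-0.175, 0.195, -0.2, 0, 0, 0, 0.55], [-0.175, 0.195, -0.2, 0, 0, 0, 0.55], [-0.175, 0.195, -0.2, 0, 0, 0, 0.55]])

```text
time_s: 10.1
position: [0.5277, 0.0209, 0.1444]
tcp_rot: [[0.987, -0.161, 0.0], [-0.161, -0.987, 0.0], [-0.0, -0.0, -1.0]]
force: [-0.4, -0.4, -0.1]
opening: 0.521
grasp_force: 0.0
```

```bash
python3 g.py -.034 -.058 .0855; python3 - <<'E'
from g import *
S=cap('side')
b=cv2.resize(S['image'][170:310,240:390],None,fx=4,fy=4,interpolation=cv2.INTER_CUBIC)
cv2.imwrite('pics/s5.png',b)
for n in('weight_a','knob_weight'):print([(np.round(r['location'],1).tolist(),round(r['conf'],2)) for r in nets.find_in('side',n)])
E
```

```text
t 10.1 tray xy [-0.0358 -0.0575] z 0.1444 open 0.521 F [-0.4 -0.4 -0.1]
goal [0.5293 0.0202 0.0855] tool shift [0.0059 0.0016 0.1964] rot [-0.0001  0.     -0.0004]
[([413.3, 310.2], 0.61), ([331.7, 217.0], 0.55)]
[([300.4, 250.9], 0.67)]
```

View pics/s5.png

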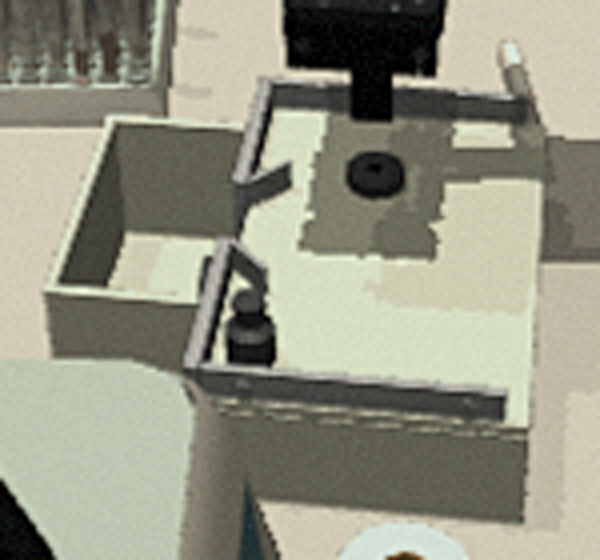

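The second disc's edge shows behind the fence at (207,275), in the slot. Only the right disc remains, at (376,173), and the fingers are lined up over it.

>>> move_arm(increments=[[0, 0, 0.1, 0, 0, 0, 0.55], [0, 0, 0.197, 0, 0, 0, 0.55], [0, 0, 0.197, 0, 0, 0, 0.55], [0, 0, 0.197, 0, 0, 0, 0.42], [0, 0, 0.197, 0, 0, 0, 0.42], [0, -0.02, 0.197, 0, 0, 0, 0.42], [0, -0.04, 0.197, 0, 0, 0, 0.42], [0, -0.06, 0.197, 0, 0, 0, 0.42], [0, -0.08, 0.197, 0, 0, 0, 0.42], [0, -0.1, 0.197, 0, 0, 0, 0.42]])

```text
time_s: 11.08
position: [0.5327, 0.051, 0.0859]
tcp_rot: [[0.987, -0.16, 0.001], [-0.16, -0.987, -0.0], [0.001, 0.0, -1.0]]
force: [0.6, -1.0, 0.6]
opening: 0.423
grasp_force: 0.5
```

>>> move_arm(increments=[[0, -0.02, 0, 0, 0, 0, 0.42], [0, -0.04, 0, 0, 0, 0, 0.42], [0, -0.06, 0, 0, 0, 0, 0.42], [0, -0.085, 0, 0, 0, 0, 0.42], [0, -0.085, 0, 0, 0, 0, 0.42], [0, -0.08, 0, 0, 0, 0, 0.44], [0, -0.08, -0.1, 0, 0, 0, 0.44], [0, -0.08, -0.2, 0, 0, 0, 0.3], [-0.1, -0.08, -0.2, 0, 0, 0, 0.16], [-0.19, -0.08, -0.2, 0, 0, 0, 0.16]])

```text
time_s: 11.92
position: [0.482, 0.0828, 0.1471]
tcp_rot: [[0.987, -0.162, 0.006], [-0.162, -0.987, -0.0], [0.006, -0.001, -1.0]]
force: [-0.9, 0.0, -0.4]
opening: 0.294
grasp_force: 0.0
```

```bash
python3 - <<'E'
from g import *
S=cap('side');T=cap('top')
cv2.imwrite('pics/s6.png',cv2.resize(S['image'][170:310,240:390],None,fx=4,fy=4,interpolation=cv2.INTER_CUBIC))
for n in('side','top'):
  C=S if n=='side' else T
  for r in nets.find_in(n,'weight_a'):
    P=px2w(C,[r['location']],.077)[0];d=P[:2]-[TX,TY];print(n,np.round(r['location'],1),round(r['conf'],2),np.round([c*d[0]+s*d[1],-s*d[0]+c*d[1]],4))
E
python3 g.py -.085 -.003 .0855
```

```text
side [412.1 309.3] 0.55 [-0.2021  0.2052]
side [329.6 230.3] 0.5 [-0.033   0.0049]
t 12.12 tray xy [-0.0931 -0.0038] z 0.1455 open 0.181 F [-0.1 -1.5  0.3]
goal [0.4878 0.0827 0.0855] tool shift [ 0.0271 -0.0027  0.2   ] rot [-0.     -0.0001 -0.0002]
```

```bash
python3 - <<'E'
from g import *
S=cap('side')
def blobs(im):
    g=cv2.cvtColor(im,cv2.COLOR_BGR2GRAY)[200:260,315:345]
    n,l,st,ce=cv2.connectedComponentsWithStats((g<60).astype('uint8'))
    for k in range(1,n):
        if 40<st[k,4]<400:
            uv=ce[k]+[315,200];P=px2w(S,[uv],.076)[0];d=P[:2]-[TX,TY];print(uv.round(1),st[k,4],np.round([c*d[0]+s*d[1],-s*d[0]+c*d[1]],4))
blobs(cv2.imread('pics/side0.png'));print();blobs(S['image'])
E
```

```text
[334.2 215.9] 44 [-0.0377 -0.0474]
[330.1 231.3] 50 [-0.0343  0.007 ]
[326.9 249.9] 82 [-0.0342  0.0666]

[332.1 231.6] 43 [-0.0387  0.0074]
```

By differencing against the first picture, the last disc is at about y = 0, x = −0.036. I push it now.

>>> move_arm(increments=[[0.02, -0.008, 0.1, 0, 0, 0, 0.16], [0.02, -0.008, 0.2, 0, 0, 0, 0.16], [0.02, -0.008, 0.2, 0, 0, 0, 0.16], [0.02, -0.008, 0.2, 0, 0, 0, 0.16], [0.05, -0.008, 0.2, 0, 0, 0, 0.16], [0.07, -0.008, 0.2, 0, 0, 0, 0.16], [0.09, -0.008, 0.2, 0, 0, 0, 0.16], [0.11, -0.008, 0.2, 0, 0, 0, 0.16], [0.13, -0.008, 0.2, 0, 0, 0, 0.16], [0.15, -0.008, 0.2, 0, 0, 0, 0.16]])

```text
time_s: 13.0
position: [0.5251, 0.0783, 0.0857]
tcp_rot: [[0.987, -0.161, -0.0], [-0.161, -0.987, 0.0], [-0.0, -0.0, -1.0]]
force: [-1.3, 0.3, 1.2]
opening: 0.158
grasp_force: 0.6
```

```bash
python3 g.py .018 0 .0855
```

```text
t 13.0 tray xy [-0.0475 -0.0013] z 0.0857 open 0.158 F [-1.3  0.3  1.2]
goal [0.59   0.0691 0.0855] tool shift [ 0.2182 -0.0046  0.0007] rot [-0.      0.0001 -0.0001]
```

>>> move_arm(increments=[[0.02, -0.003, 0, 0, 0, 0, 0.16], [0.04, -0.005, 0, 0, 0, 0, 0.16], [0.06, -0.005, 0, 0, 0, 0, 0.16], [0.08, -0.005, 0, 0, 0, 0, 0.16], [0.1, -0.005, 0, 0, 0, 0, 0.16], [0.12, -0.005, 0, 0, 0, 0, 0.16], [0.145, -0.005, 0, 0, 0, 0, 0.16], [0.17, -0.005, 0, 0, 0, 0, 0.16], [0.195, -0.005, 0, 0, 0, 0, 0.16], [0.218, -0.005, 0, 0, 0, 0, 0.16]])

```text
time_s: 13.83
position: [0.5909, 0.0691, 0.0854]
tcp_rot: [[0.987, -0.161, 0.001], [-0.161, -0.987, -0.0], [0.001, -0.0, -1.0]]
force: [-1.3, 0.3, -0.0]
opening: 0.156
grasp_force: 0.0
```

>>> move_arm(increments=[[0, 0, 0, 0, 0, 0, 0.16], [-0.05, 0, 0, 0, 0, 0, 0.16], [-0.1, 0, 0, 0, 0, 0, 0.16], [-0.2, 0, -0.1, 0, 0, 0, 0.16], [-0.3, 0, -0.25, 0, 0, 0, 0.16], [-0.4, 0.1, -0.4, 0, 0, 0, 0.16], [-0.4, 0.3, -0.4, 0, 0, 0, 0.16], [-0.4, 0.5, -0.4, 0, 0, 0, 0.16], [-0.4, 0.7, -0.4, 0, 0, 0, 0.16], [-0.4, 0.8, -0.4, 0, 0, 0, 0.16]])

```text
time_s: 14.67
position: [0.4435, -0.0908, 0.204]
tcp_rot: [[0.987, -0.159, 0.002], [-0.159, -0.987, -0.001], [0.003, 0.001, -1.0]]
force: [1.3, 0.1, 0.0]
opening: 0.16
grasp_force: 0.0
```

```bash
python3 - <<'E'
from g import *
where()
S=cap('side');T=cap('top');where()
a=cv2.resize(T['image'][145:250,205:345],(560,420),interpolation=cv2.INTER_CUBIC)[:260];b=cv2.resize(S['image'][180:265,240:390],(560,317),interpolation=cv2.INTER_CUBIC)
cv2.imwrite('pics/end.png',np.vstack([a,b]))
for n in('top','side'):
  for t in('weight_a','knob_weight'):print(n,t,[(np.round(r['location'],1).tolist(),round(r['conf'],2)) for r in nets.find_in(n,t)])
E
```

```text
t 14.67 tray xy [-0.1009 -0.1813] z 0.204 open 0.16 F [1.3 0.1 0. ]
t 14.77 tray xy [-0.0992 -0.1857] z 0.2039 open 0.162 F [0.7 1.1 0.5]
top weight_a [([274.9, 174.3], 0.6), ([221.3, 257.8], 0.43)]
top knob_weight [([264.6, 202.4], 0.64)]
side weight_a [([412.0, 307.4], 0.55), ([366.4, 187.7], 0.33)]
side knob_weight [([301.3, 253.7], 0.64)]
```

View pics/end.png

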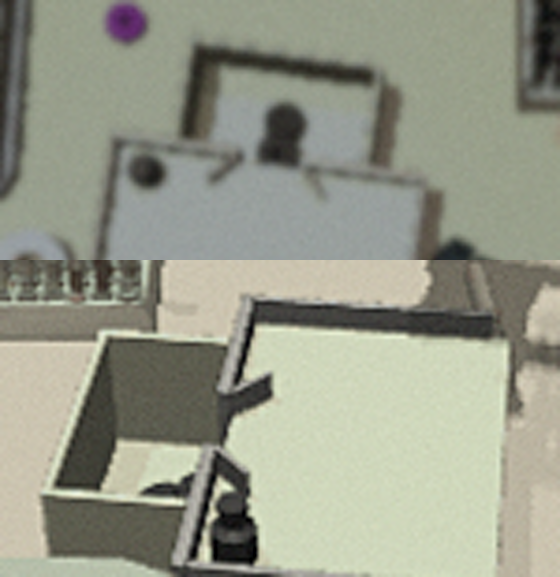

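The deck is empty and the discs lie in the slot, at (285,120) and (278,152) in the top crop and (165,490) and (200,485) in the side crop. The gate is clear, and the knob stands where it was. I raise the arm well clear, let it settle, and hand in.

>>> move_arm(increments=[[0, 0.1, -0.1, 0, 0, 0, 0.16], [0, 0.3, -0.2, 0, 0, 0, 0.16], [0, 0.3, -0.2, 0, 0, 0, 0.16], [0, 0.3, -0.2, 0, 0, 0, 0.16], [0, 0.3, -0.2, 0, 0, 0, 0.16], [0, 0.3, -0.2, 0, 0, 0, 0.16], [0, 0.3, -0.2, 0, 0, 0, 0.16], [0, 0.3, -0.2, 0, 0, 0, 0.16]])

```text
time_s: 15.63
position: [0.429, -0.1763, 0.2621]
tcp_rot: [[0.987, -0.158, -0.002], [-0.158, -0.987, 0.002], [-0.002, -0.001, -1.0]]
force: [0.6, -0.1, 0.6]
opening: 0.158
grasp_force: 0.0
```

```bash
python3 - <<'E'
from g import *
where()
T=cap('top');S=cap('side')
# discs: dark blobs in the slot, back-projected at floor (~z .016) 
for C,n,(y0,y1,x0,x1) in((T,'top',(158,184,255,300)),(S,'side',(215,260,252,300))):
    g=cv2.cvtColor(C['image'],cv2.COLOR_BGR2GRAY)[y0:y1,x0:x1]
    k,l,st,ce=cv2.connectedComponentsWithStats((g<65).astype('uint8'))
    for i in range(1,k):
        if st[i,4]>8:
            P=px2w(C,[ce[i]+[x0,y0]],.016)[0];d=P[:2]-[TX,TY];print(n,st[i].tolist(),np.round([c*d[0]+s*d[1],-s*d[0]+c*d[1]],3))
for t in('timer','label_roll','marker','knob_weight'):print(t,[(np.round(r['location'],1).tolist(),round(r['conf'],2)) for r in nets.find_in('top',t)][:2])
g0=cv2.imread('pics/top0.png').astype(int);D=np.abs(g0-T['image']).max(2).astype('uint8');D=cv2.medianBlur(D,3)
k,l,st,ce=cv2.connectedComponentsWithStats((D[:262]>40).astype('uint8'));print([st[i].tolist() for i in range(1,k) if st[i,4]>8])
E
```

```text
t 15.63 tray xy [-0.1015 -0.268 ] z 0.2621 open 0.158 F [ 0.6 -0.1  0.6]
top [0, 0, 43, 10, 121] [0.122 0.012]
top [15, 14, 11, 12, 91] [0.068 0.   ]
side [3, 0, 16, 26, 235] [ 0.13  -0.054]
side [39, 17, 9, 28, 53] [ 0.047 -0.009]
side [27, 23, 13, 5, 34] [ 0.071 -0.019]
side [45, 29, 3, 16, 34] [0.036 0.018]
timer [([320.8, 237.3], 0.46)]
label_roll [([211.8, 209.3], 0.76)]
marker [([414.0, 229.8], 0.52)]
knob_weight [([240.0, 182.0], 0.4)]
[[269, 170, 13, 17, 166], [244, 199, 11, 11, 96], [264, 201, 11, 11, 98], [282, 205, 11, 10, 92], [323, 205, 86, 57, 3251]]
```

```bash
python3 - <<'E'
from g import *
S=cap('side');where()
g0=cv2.imread('pics/side0.png').astype(int);D=cv2.medianBlur(np.abs(g0-S['image']).max(2).astype('uint8'),3)
k,l,st,ce=cv2.connectedComponentsWithStats((D[180:330,200:390]>35).astype('uint8'));print([(st[i]+[200,180,0,0,0]).tolist() for i in range(1,k) if st[i,4]>5])
for z in(.07,.09):print('posts',z,w2px(S,[[TX+c*x-s*y,TY+s*x+c*y,z] for x in(.032,.04) for y in(-.024,.024)]).round(1).tolist())
E
```

```text
t 15.98 tray xy [-0.1009 -0.2697] z 0.2628 open 0.16 F [1.1 0.  0.1]
[[353, 180, 37, 18, 366], [326, 208, 16, 12, 160], [321, 223, 17, 13, 177], [278, 237, 14, 7, 63], [318, 242, 18, 15, 203]]
posts 0.07 [[301.9, 222.2], [298.4, 236.2], [298.3, 222.0], [294.7, 235.9]]
posts 0.09 [[301.6, 215.1], [298.1, 229.0], [298.0, 214.9], [294.4, 228.7]]
```

Nothing has changed in the gate gap; the only new dark area is down in the slot, and the other objects have not moved. I hand in.

```bash
python3 -c "
from rig import workorder;print(workorder.hand_in())"
```

```text
the job is handed in; nothing more can be done
None
```

All three discs were pushed through the gate and the deck is empty; the slot pictures clearly show two discs, and the third is not in view, so I take it to be under the deck or beneath the others. The knob weight, label roll, timer and marker show no movement, the arm is clear, and the job was handed in at about 16 s.

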